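# Feel for the hatch release of the blood analyser and hold it open

## Task

The blue blood analyser's sample hatch must be held open for a colleague whose hands are full. With a fingertip touch the black rail along its front at the rail's left end (the robot's left), close to the blue cheek, slide gently along its top edge to find the hidden notch, then press the key inside the notch all the way down, and finish while still holding it down with the hatch open. Do not touch the hatch itself, and leave everything else on the bench where it is.

Things in the scene. Friction and masses are not known exactly. Their poses are not given: they have to be found in the camera images.
- analyser: blue bench analyser fixed to the table, 260 (x) x 384 (y) x 105 mm high; origin under its centre, z up, x from the front (rail side, towards the robot) to the rear, y to the left. On a 55 mm high step along its front lies a rigid black rail between two blue end cheeks 90 mm high. 37 mm behind the rail the housing rises to 105 mm.
- rail_mid (a point): middle of the bare rail's flat top, 108 mm in front of the analyser's origin and 88 mm above the table; axes as the analyser's. The rail is 22 mm deep (x), bare for 220 mm (y). Its notch, 48 mm long and open to front and rear, is centred anywhere up to 40 mm left or right of this point, different each time.
- rail_left (a point): the left end (+y) of the bare rail, at the middle of its top surface, against the left cheek; axes as those of the analyser
- rail_right (a point): the right end (-y) of the bare rail, at the middle of its top surface, against the right cheek; axes as those of the analyser
- key (a joint): how far the hidden key is pressed down: 0 up, 0.010 m fully down. It is a dark bar, 18 mm deep (x), that runs inside the rail and is bared only in the notch, over its whole length, 6 mm below the rail's top; it goes straight down, takes about 3 N to start and 6 N at the bottom, and springs back when let go.
- hatch: white hatch on top of the analyser, 140 (x) x 165 (y) x 5 mm, hinged at its rear edge, where its origin lies; flat when shut. Pressing the key raises its front edge through a linkage, in proportion, up to a tilt of 0.42 rad; it falls shut when the key is let go. Not to be touched.
- rotor_a: white sample disc, 76 mm across, 18 mm high, lying on the right-hand deck of the analyser; origin under its centre. Leave alone.
- rotor_b: an equal white sample disc lying on the table in front and to the right; origin under its centre. Leave alone.
- diluent: small jar with a red cap, 36 mm across, 45 mm tall, on the left-hand deck of the analyser; origin under its centre. Leave alone.
- reagent: bottle with a blue cap, 60 mm across, 140 mm tall, on the table to the left; origin under its centre. Leave alone.
- tip_box: yellow pipette-tip box with a clear lid, 124 x 84 x 65 mm, on the table to the right; origin under its centre. Leave alone.
- tube_rack: green rack, 70 x 160 x 40 mm, with capped blood tubes up to 84 mm high, on the table to the left; origin under its centre. Leave alone.
- pipette: white and blue pipette, 230 mm long, 24 mm thick, lying on the table in front and to the left; origin under its middle, long axis along its x. Leave alone.

How it is judged (in metres and radians):
On the way, in this order (a step that is already met when the one before it is completed fails the run):
1. with the hatch shut, a finger touches the rail within 32 mm of its left end (contact force between the fingers and rail above 0.3 N and angle between hatch's own z axis and vertical below 0.06 rad and x of the grasp point in the frame of rail_left between -0.03 and 0.03 m and y of the grasp point in the frame of rail_left above -0.032 m), for 0.1 s.
2. with the hatch still shut, a finger touches the rail farther to the right, more than 40 mm from its left end (contact force between the fingers and rail above 0.3 N and angle between hatch's own z axis and vertical below 0.06 rad and x of the grasp point in the frame of rail_left between -0.03 and 0.03 m and y of the grasp point in the frame of rail_left below -0.04 m), for 0.04 s.
At the end, for the whole second after the job is handed in: The key is held at least 8.5 mm down (of 10) by the fingers, which press on it with more than 1 N, and through it the hatch stands still, open by more than 0.34 rad (value of joint key above 0.0085 m and angle between hatch's own z axis and vertical above 0.34 rad and contact force between the fingers and analyser above 1 N and angular speed of hatch below 0.05 rad/s and x of the grasp point in the frame of rail_left between -0.03 and 0.03 m); the arm keeps its last pose, push and grip.
It fails at once if the hatch is touched by the gripper or arm (contact force between any of the fingers, the arm and hatch above 0.5 N).
It fails at once if the analyser is pressed with more than 40 N (contact force between the fingers and analyser above 40 N).
It fails at once if a disc, jar, bottle, box, rack or pipette is lifted or moved by more than 15 mm (distance of any of rotor_a, rotor_b, diluent, reagent, tip_box, tube_rack, pipette from where it was at the start of the episode above 0.015 m).
It also fails if it takes over 51 s, if anything falls off the work surface, if the arm or the gripper's body presses on something with over 40 N, if the wrist force passes 120 N, or if a joint passes its speed limit or range.

## Robot

A 6-joint arm with a two-finger parallel gripper is mounted at the origin on the work surface. World frame = base frame: x ahead of the robot, y to its left, z up, the work surface at z = 0. Lengths are in mm, angles in rad, forces in N, time in s.
With the tool pointing down it reaches from about 300 to 775 mm from the base axis. Payload 14.6 kg.
Tool frame: the origin (TCP) lies midway between the tips of the shut fingers; the grasp point (between the pads) lies 19 mm behind it (pinch_z is the distance from the TCP to the grasp point, in mm); z points along the fingers, y is the direction in which the jaws open and shut (so a half turn about z gives the same grasp; the last joint's range is limited). The gripper opens to 94 mm and grips with 3 to 60 N. Pads are 16 mm wide; open, the fingers measure 119 mm over their backs; the gripper's body (75 mm by 177 mm) begins 78 mm behind the grasp point.
Start: joints at [-1.409, 0.3, 1.521, -0, 1.321, -0.067], TCP at [124.739, -535.658, 205.446] pointing down, gripper open.
Joint ranges: [-3.03, 3.03], [-0.79, 2.21], [0.23, 2.52], [-1.04, 4.18], [0, 3.07], [-2.55, 2.55]. Speed limits (rad/s): [2.22, 2.22, 2.57, 3.14, 3.14, 3.14].

## Interface

Orientations are given as [roll, pitch, yaw] about the fixed x, y, z axes, in that order (R = Rz(yaw) Ry(pitch) Rx(roll)).
In Python, from cell import read_state, camera, sign_off, pinch_z gives the robot as it stands. The module is installed in compiled form; this text tells all that it offers.
- The arm moves only by the tool servo_tool, never from a script. Its argument "series" is a list of rows, each a list of 6 numbers: the shift along the tool's x, y, z in cm, then the turn, a rotation vector about the tool's x, y, z in rad. In form: [[tx, ty, tz, rx, ry, rz], ...]. A call has exactly 10 rows; each row is the pose to reach, as a shift and turn from the pose commanded when the call began, along the tool's axes at that moment; what a row does not reach only later rows make up. A row lasts 1/12 s, in which the tool goes at most 41.7 mm and 7.16 degrees, less where a joint would pass 70% of its speed; a pose out of reach is approached as far as the arm can. A call with a gripper value outside its range is refused whole. "gripper" is the finger opening in cm, from 0 to 9.4, set as the call begins (left out, the last holds). The fingers move at their own pace and stop on an object; "grip_force" is the grip in N (left out, the last holds). Time passes only in rows, so rows that repeat a pose let the fingers close, or fill a call up. It gives the time, the measured TCP pose, the force and the opening at its end, in the units of the state.
- read_state(): the state, without advancing time (a new reading comes with each control period).
- camera(name): name is "side" or "top" or "wrist"; returns a dict with "pixels" (480x640x3 uint8, red, green, blue), "fx", "fy", "cx", "cy" (pixels), "pose" (4x4, takes a point from camera to world coordinates); the wrist camera has in their place "mount" (4x4, takes a point from camera to tool coordinates, whose origin is the TCP and whose axes are the flange's). Camera axes: x right, y down, z forward; pixel columns grow to the right and rows downward; lengths in mm; the calibration is good to about 2 mm. A picture is of the moment at which its call begins: read the wrist's pose just before it. There is no depth.
- sign_off(): hands the job in, once; it reports no verdict.
The state is a dict: "clock": time; "joints": joint angles; "qd": joint speeds; "effort": joint torques, N m; "eef_pos": TCP position; "eef_rot": TCP orientation; "wrist_force": force on the tool from outside, world axes, zero at the start; "moment": the same for the moment, N m; "finger_gap": finger opening in mm.
Only numpy, scipy, OpenCV 4.12 (cv2) and the standard library are available. Lean on these libraries where they do the work, as an engineer would, in place of code of your own. Each camera call takes 0.05 s, during which the arm holds its last target.

## Working session

There is one attempt and no reset: what is moved stays moved. The work goes in short steps, Python scripts to look and compute and a tool call to move; the robot and the scene stay as the last step left them, time stands still between calls to the robot, and variables do not carry over. Pictures are saved under pics/ and viewed, and the job is handed in when it is done.

Besides the shell and the picture viewer there is one more tool, called after "Call:" as name([rows], argument=value, ...), one row to a line, values as JSON. servo_tool: Moves the arm, as the interface text tells. Its arguments: {"type":"object","properties":{"series":{"type":"array"},"gripper":{"type":"number"},"grip_force":{"type":"number"}},"required":["series"]}

```bash
mkdir -p pics
python3 - <<'E'
from cell import *
import cv2
print(read_state(), pinch_z)
for n in ("top","side"):
    c=camera(n); cv2.imwrite(f"pics/{n}0.png",c["pixels"][:,:,::-1]); print(n,c["fx"],c["cx"],c["cy"],c["pose"].round(3).tolist())
c=camera("wrist"); print(c["fx"],c["mount"])
E
```

```text
{'clock': 0.0, 'joints': array([-1.40861872e+00,  3.00472263e-01,  1.52159670e+00,  6.66360609e-06,
        1.32069929e+00, -6.65908870e-02]), 'qd': array([ 5.28081094e-05,  9.81116047e-04, -1.74617401e-03, -1.17013930e-03,
        1.40340816e-03, -5.64611665e-04]), 'effort': array([-1.50225183e-03, -5.31809664e+01, -3.52739096e+01,  7.07448344e-02,
        2.45594530e-02, -6.55714962e-05]), 'eef_pos': array([ 124.6881795 , -535.40315094,  204.8790877 ]), 'eef_rot': array([-3.14042009e+00, -8.46662344e-05,  2.28766796e-01]), 'wrist_force': array([-0.28403065,  0.37682748, -0.19196966]), 'moment': array([-0.00301947, -0.01303045, -0.06614794]), 'finger_gap': 93.83047999866741} 18.8
top 463.21874371106725 324.5705542044496 238.4874803378603 [[0.011, -0.996, 0.089, 442.748], [-1.0, -0.011, 0.009, -1.694], [-0.008, -0.089, -0.996, 1265.026], [0.0, 0.0, 0.0, 1.0]]
side 437.81093696059963 324.3849512346735 235.80555721325842 [[0.974, -0.14, 0.178, 359.858], [-0.226, -0.551, 0.804, -728.789], [-0.015, -0.823, -0.568, 633.114], [0.0, 0.0, 0.0, 1.0]]
408.85431938890383 [[ 8.23935799e-04 -9.64462586e-01 -2.64218170e-01  7.73551469e+01]
 [ 9.99999637e-01  7.36952314e-04  4.28329989e-04  7.68994126e-01]
 [-2.18392056e-04 -2.64218427e-01  9.64462843e-01 -1.78337921e+02]
 [ 0.00000000e+00  0.00000000e+00  0.00000000e+00  1.00000000e+00]]
```

View pics/top0.png

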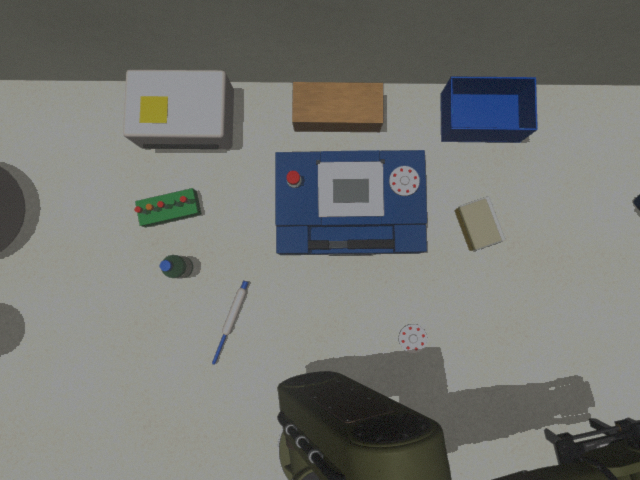

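View pics/side0.png

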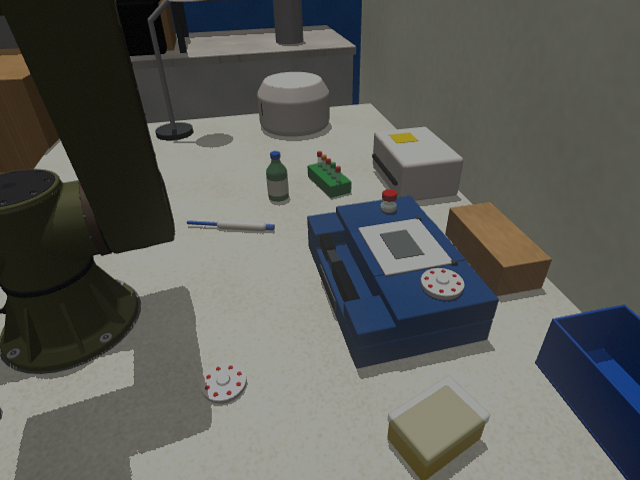

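Run:
```python
import cv2
a=cv2.imread("pics/top0.png")
cv2.imwrite("pics/top0c.png",cv2.resize(a[90:290,220:420],None,fx=3,fy=3,interpolation=cv2.INTER_CUBIC))
```

```text
(no output)
```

View pics/top0c.png

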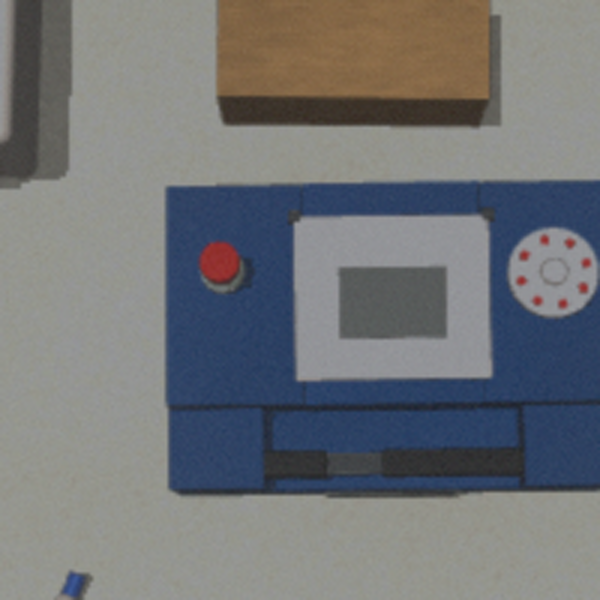

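The top view shows the rail between crop x≈265 and 523. A greyer patch at about 328–382 is probably the notch, roughly 33 mm left of the middle. I'll zoom in and fit the pose.

Run:
```python
import cv2
a=cv2.imread("pics/top0.png")
cv2.imwrite("pics/top0d.png",cv2.resize(a[145:265,270:430],None,fx=5,fy=5,interpolation=cv2.INTER_CUBIC))
a=cv2.imread("pics/side0.png")
cv2.imwrite("pics/side0d.png",cv2.resize(a[185:365,300:500],None,fx=4,fy=4,interpolation=cv2.INTER_CUBIC)[:600])
```

```text
(no output)
```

View pics/top0d.png

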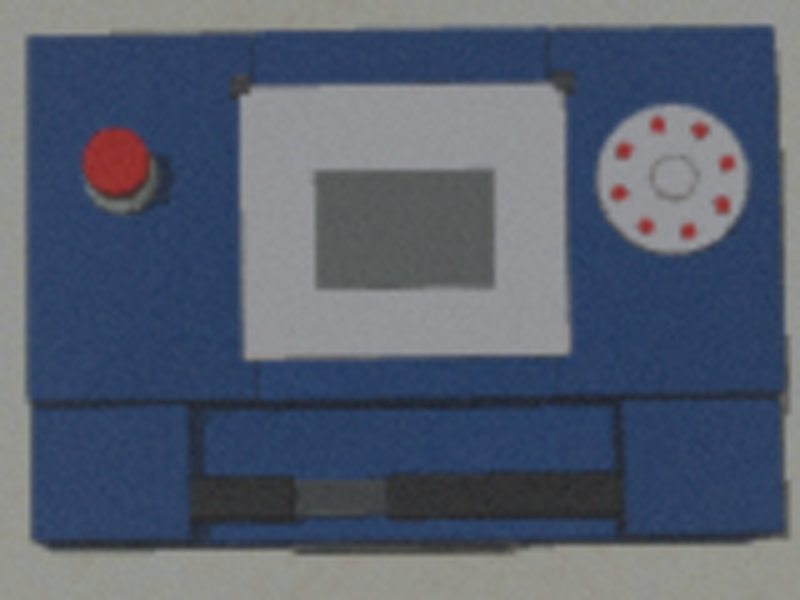

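View pics/side0d.png

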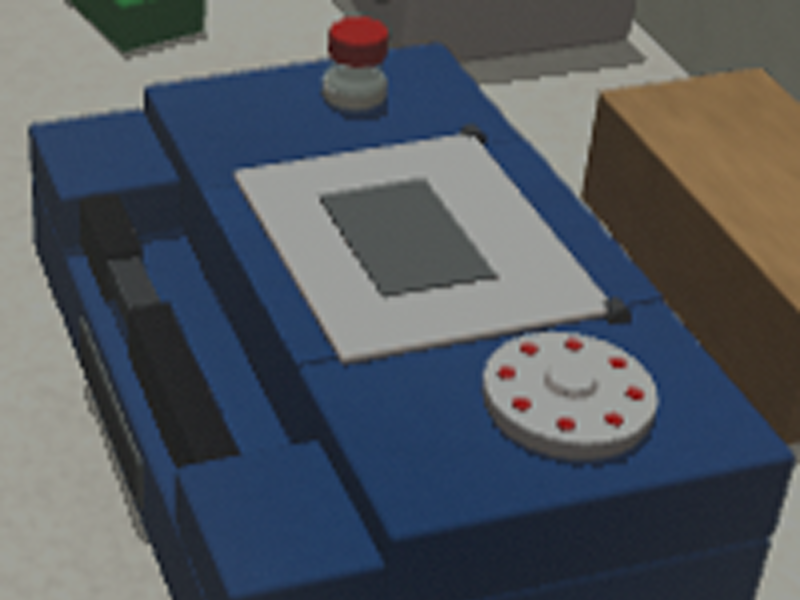

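```bash
cat > h.py <<'E'
import numpy as np
from scipy.optimize import least_squares
from cell import *
def proj(c,P):
    T=np.linalg.inv(c["pose"]); p=T[:3,:3]@P+T[:3,3]
    return np.array([c["fx"]*p[0]/p[2]+c["cx"],c["fy"]*p[1]/p[2]+c["cy"]])
def wpt(q,p):
    c,s=np.cos(q[2]),np.sin(q[2]); return np.array([q[0]+c*p[0]-s*p[1],q[1]+s*p[0]+c*p[1],p[2]])
def ray(c,u,v,z):
    d=c["pose"][:3,:3]@np.array([(u-c["cx"])/c["fx"],(v-c["cy"])/c["fy"],1]); o=c["pose"][:3,3]
    return o+d*(z-o[2])/d[2]
E
python3 - <<'E'
from h import *
t=camera("top"); s=camera("side")
T=[(28,37,130,192,105),(773,27,130,-192,105),(30,402,-60,192,105),(785,396,-60,-192,105),(35,540,-130,192,90),(784,535,-130,-192,90),(191,498,-108,110,88),(622,494,-108,-110,88)]
S=[(32,128,-130,192,90),(146,88,-60,192,105),(792,460,130,-192,105),(395,540,-60,-192,105),(178,487,-130,-110,90),(440,44,130,192,105)]
def mk(which):
    def f(q):
        r=[]
        if 't' in which:
            for u,v,*p in T: r+=list(proj(t,wpt(q,p))-[270+u/5,145+v/5])
        if 's' in which:
            for u,v,*p in S: r+=list(proj(s,wpt(q,p))-[300+u/4,185+v/4])
        return r
    return f
for w in ('t','s','ts'):
    r=least_squares(mk(w),[560,-30,0]); print(w,r.x.round(4),np.abs(r.fun).max().round(2))
q=r.x
print("rail_left",wpt(q,(-108,110,88)),"mid",wpt(q,(-108,0,88)))
c,sn=np.cos(q[2]),np.sin(q[2])
for u in (294,387):
    P=ray(t,270+u/5,145+498/5,82)-[q[0],q[1],0]; print("notch local y",-sn*P[0]+c*P[1])
for a in [(113,262),(148,258),(128,305),(165,300)]:
    for z in (82,88):
        P=ray(s,300+a[0]/4,185+a[1]/4,z)-[q[0],q[1],0]; print("side",a,z,c*P[0]+sn*P[1],-sn*P[0]+c*P[1])
E
```

```text
t [ 6.414284e+02 -5.694970e+01  2.110000e-02] 1.07
s [ 6.422141e+02 -6.121460e+01  2.640000e-02] 3.67
ts [ 6.422531e+02 -5.861280e+01  2.360000e-02] 4.75
rail_left [531.69156149  48.81235436  88.        ] mid [534.28302908 -61.15711547  88.        ]
notch local y 59.33705045354117
notch local y 11.72523520482395
side (113, 262) 82 -112.9721311085994 57.077895082457836
side (113, 262) 88 -114.98768502235153 49.23471397933422
side (148, 258) 82 -94.19726203649962 55.554736266463486
side (148, 258) 88 -96.41721853365362 47.72813784073298
side (128, 305) 82 -115.01793682259932 19.375724425830665
side (128, 305) 88 -117.01121798592777 11.943008027013727
side (165, 300) 82 -95.64987267402587 18.333933444007354
side (165, 300) 88 -97.85401455399958 10.912559056004552
```

Call:
servo_tool([
  [2.1, -1.8, 0, 0, 0, -0.12],
  [4.2, -3.6, 0, 0, 0, -0.24],
  [6.3, -5.4, 0, 0, 0, -0.36],
  [8.4, -7.2, 0, 0, 0, -0.48],
  [10.5, -9, 0, 0, 0, -0.6],
  [12.6, -10.8, 0, 0, 0, -0.72],
  [14.7, -12.6, 0, 0, 0, -0.84],
  [16.8, -14.4, 0, 0, 0, -0.96],
  [18.9, -16.2, 0, 0, 0, -1.08],
  [21, -18, 0, 0, 0, -1.2],
], gripper=0, grip_force=20)

```text
clock: 1.08
eef_pos: [289.0, -311.5, 205.5]
eef_rot: [3.141, 0.0, 1.435]
wrist_force: [0.9, 0.1, 1.4]
finger_gap: 30.7
```

```bash
cat >> h.py <<'E'
from scipy.spatial.transform import Rotation as Ro
def togo(pos,yaw,roll=np.pi,pitch=0):
    st=read_state(); R0=Ro.from_euler('xyz',st["eef_rot"]); R1=Ro.from_euler('xyz',[roll,pitch,yaw])
    print("clock",st["clock"],"pos",st["eef_pos"].round(2),"rot",st["eef_rot"].round(4),"F",st["wrist_force"].round(2),"gap",st["finger_gap"].round(1),"q",st["joints"].round(3))
    print("cm",(R0.inv().apply(np.array(pos)-st["eef_pos"])/10).round(3),"rv",(R0.inv()*R1).as_rotvec().round(4))
E
python3 -c "
from h import *
togo((533,25,190),3.1636)"
```

```text
Traceback (most recent call last):
  File "h.py", line 15, in togo
    print("clock",st["clock"],"pos",st["eef_pos"].round(2),"rot",st["eef_rot"].round(4),"F",st["wrist_force"].round(2),"gap",st["finger_gap"].round(1),"q",st["joints"].round(3))
                                                                                                                             ^^^^^^^^^^^^^^^^^^^^^^
AttributeError: 'float' object has no attribute 'round'
```

```bash
sed -i 's/st\["finger_gap"\].round(1)/round(st["finger_gap"],1)/' h.py
python3 -c "
from h import *
togo((533,25,190),3.1636)"
```

```text
clock 1.0833 pos [ 288.98 -311.51  205.52] rot [3.1414e+00 1.0000e-04 1.4346e+00] F [0.94 0.14 1.44] gap 30.7 q [-0.909  0.016  1.849  0.     1.276 -0.773]
cm [36.654 19.606  1.551] rv [ 0.000e+00  2.000e-04 -1.729e+00]
```

Call:
servo_tool([
  [2.7, 1.4, 0.1, 0, 0, -0.12],
  [5.4, 2.8, 0.2, 0, 0, -0.24],
  [8.1, 4.2, 0.3, 0, 0, -0.36],
  [10.8, 5.6, 0.4, 0, 0, -0.48],
  [13.5, 7, 0.5, 0, 0, -0.6],
  [16.2, 8.4, 0.6, 0, 0, -0.72],
  [18.9, 9.8, 0.7, 0, 0, -0.84],
  [21.6, 11.2, 0.8, 0, 0, -0.96],
  [24.3, 12.6, 0.9, 0, 0, -1.08],
  [27, 14, 1, 0, 0, -1.2],
])

```text
clock: 1.92
eef_pos: [465.9, -63.8, 195.4]
eef_rot: [3.142, 0.0, 2.635]
wrist_force: [0.4, -0.2, 0.2]
finger_gap: 0.5
```

```bash
python3 -c "
from h import *
togo((533,25,190),3.1636)"
```

```text
clock 1.9167 pos [465.89 -63.76 195.43] rot [3.1416e+00 1.0000e-04 2.6349e+00] F [ 0.35 -0.16  0.18] gap 0.5 q [-0.214  0.13   1.751 -0.     1.26  -1.278]
cm [-1.56  11.017  0.544] rv [-0.000e+00  2.000e-04 -5.287e-01]
```

Call:
servo_tool([
  [-0.3, 2.2, 0.1, 0, 0, -0.106],
  [-0.6, 4.4, 0.2, 0, 0, -0.212],
  [-0.9, 6.6, 0.3, 0, 0, -0.318],
  [-1.2, 8.8, 0.4, 0, 0, -0.424],
  [-1.56, 11.0, 0.54, 0, 0, -0.529],
  [-1.56, 11.0, 0.54, 0, 0, -0.529],
  [-1.56, 11.0, 0.54, 0, 0, -0.529],
  [-1.56, 11.0, 0.54, 0, 0, -0.529],
  [-1.56, 11.0, 0.54, 0, 0, -0.529],
  [-1.56, 11.0, 0.54, 0, 0, -0.529],
])

```text
clock: 2.75
eef_pos: [532.5, 22.3, 190.3]
eef_rot: [-3.142, 0.0, -3.127]
wrist_force: [0.5, -0.4, 0.1]
finger_gap: 0.5
```

```bash
python3 -c "
from h import *
import cv2,pickle
togo((533,25,190),3.1636)
st=read_state();c=camera('wrist');pickle.dump((st,c),open('w1.pkl','wb'))
cv2.imwrite('pics/w1.png',c['pixels'][:,:,::-1])"
```

```text
clock 2.75 pos [532.54  22.29 190.27] rot [-3.1415e+00  3.0000e-04 -3.1273e+00] F [ 0.46 -0.38  0.08] gap 0.5 q [-0.027  0.275  1.589 -0.     1.277 -1.612]
cm [-0.05   0.27   0.027] rv [-0.      0.0003 -0.0077]
```

View pics/w1.png

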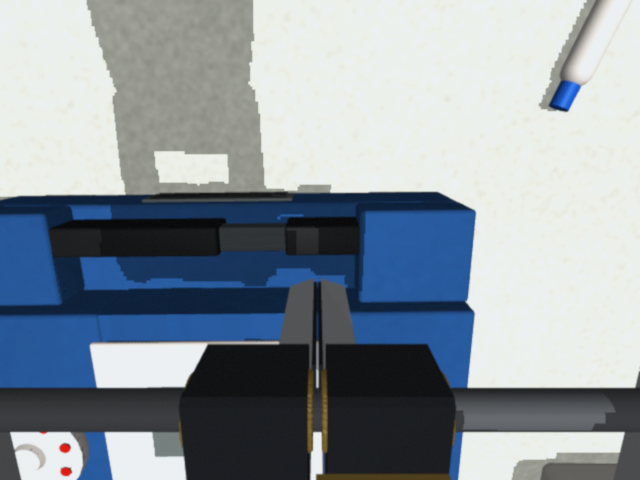

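```bash
python3 -c "
import cv2
a=cv2.imread('pics/w1.png')
cv2.imwrite('pics/w1c.png',cv2.resize(a[180:320,200:390],None,fx=4,fy=4,interpolation=cv2.INTER_CUBIC))
cv2.imwrite('pics/w1d.png',cv2.resize(a[180:320,30:220],None,fx=4,fy=4,interpolation=cv2.INTER_CUBIC))"
```

```text
(no output)
```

View pics/w1c.png

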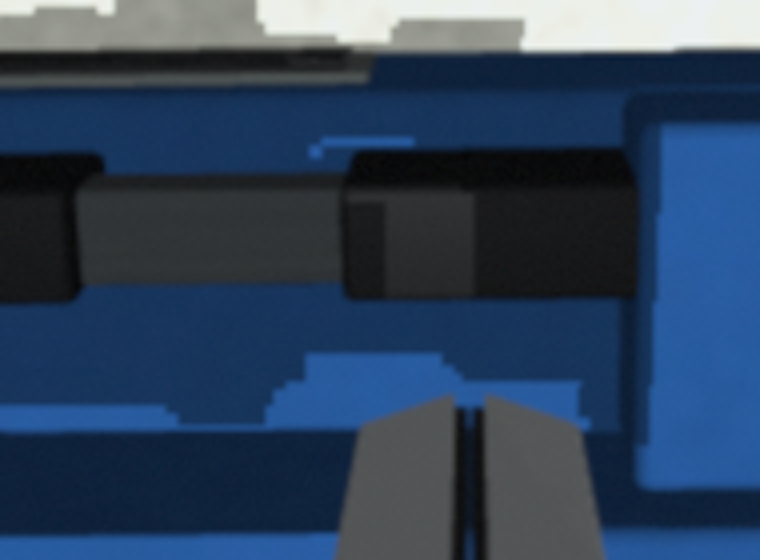

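View pics/w1d.png

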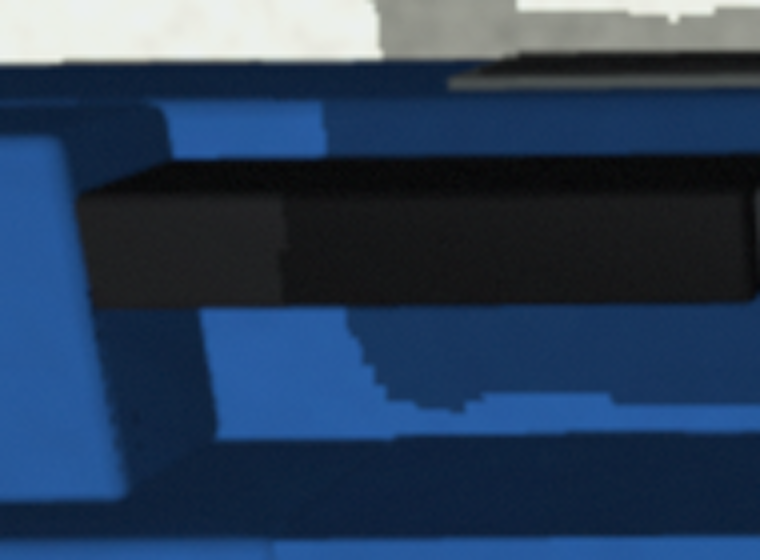

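```bash
cat > w.py <<'E'
from h import *
import pickle
st,c=pickle.load(open('w1.pkl','rb'))
T=np.eye(4);T[:3,:3]=Ro.from_euler('xyz',st['eef_rot']).as_matrix();T[:3,3]=st['eef_pos']
c['pose']=T@c['mount']
P={}
for n,u,v in (('L',359.2,240.5),('R',51.2,242.5),('nl',286.2,241),('nr',219.5,241)):
    P[n]=ray(c,u,v,88); print(n,P[n].round(1))
d=P['L']-P['R'];print(np.linalg.norm(d),np.arctan2(-d[0],d[1]))
for n in ('nl','nr'): print(n,(P[n]-P['L'])@d/np.linalg.norm(d))
E
python3 w.py
```

```text
L [532.5  51.7  88. ]
R [ 537.3 -167.6   88. ]
nl [ 5.337e+02 -2.000e-01  8.800e+01]
nr [534.4 -47.7  88. ]
219.3568414567023 0.021998037806587628
nl -51.926471733044735
nr -99.3846999463142
```

Call:
servo_tool([
  [0, 0.1, 2, 0, 0, 0],
  [-0.05, 0.2, 4, 0, 0, -0.004],
  [-0.05, 0.3, 6, 0, 0, -0.008],
  [-0.05, 0.4, 8, 0, 0, -0.008],
  [-0.05, 0.47, 9.3, 0, 0, -0.008],
  [-0.05, 0.47, 9.7, 0, 0, -0.008],
  [-0.05, 0.47, 9.7, 0, 0, -0.008],
  [-0.05, 0.47, 9.7, 0, 0, -0.008],
  [-0.05, 0.47, 9.7, 0, 0, -0.008],
  [-0.05, 0.47, 9.7, 0, 0, -0.008],
])

```text
clock: 3.63
eef_pos: [533.7, 27.6, 94.1]
eef_rot: [-3.142, 0.002, -3.118]
wrist_force: [0.7, -0.4, -0.2]
finger_gap: 0.7
```

```bash
python3 -c "
from h import *
togo((533,27,88),3.1636)
import cv2
c=camera('wrist');cv2.imwrite('pics/w2.png',c['pixels'][:,:,::-1])"
```

```text
clock 3.6333 pos [533.71  27.56  94.06] rot [-3.1416e+00  1.7000e-03 -3.1176e+00] F [ 0.74 -0.37 -0.25] gap 0.7 q [-0.017  0.385  1.684  0.     1.071 -1.612]
cm [ 0.073 -0.054  0.606] rv [-0.      0.0017  0.002 ]
```

View pics/w2.png

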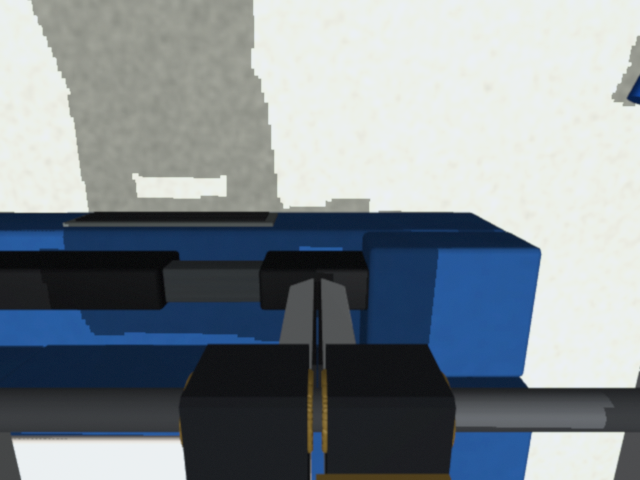

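Call:
servo_tool([
  [0.05, 0, 0.1, 0, 0, 0],
  [0.05, 0, 0.2, 0, 0, 0],
  [0.05, 0, 0.3, 0, 0, 0],
  [0.05, 0, 0.4, 0, 0, 0],
  [0.05, 0, 0.45, 0, 0, 0],
  [0.05, 0, 0.5, 0, 0, 0],
  [0.05, 0, 0.52, 0, 0, 0],
  [0.05, 0, 0.54, 0, 0, 0],
  [0.05, 0, 0.56, 0, 0, 0],
  [0.05, 0, 0.56, 0, 0, 0],
])

```text
clock: 4.52
eef_pos: [532.8, 27.7, 88.2]
eef_rot: [-3.142, 0.0, -3.117]
wrist_force: [-4.2, -0.8, 10.2]
finger_gap: 0.4
```

Call:
servo_tool([
  [0, 0, 0, 0, 0, 0],
  [0, 0, 0, 0, 0, 0],
  [0, 0, -0.01, 0, 0, 0],
  [0, 0, -0.01, 0, 0, 0],
  [0, 0, -0.01, 0, 0, 0],
  [0, 0, -0.01, 0, 0, 0],
  [0, 0, -0.01, 0, 0, 0],
  [0, 0, -0.01, 0, 0, 0],
  [0, 0, -0.01, 0, 0, 0],
  [0, 0, -0.01, 0, 0, 0],
])

```text
clock: 5.35
eef_pos: [532.7, 27.6, 88.2]
eef_rot: [-3.142, 0.0, -3.117]
wrist_force: [-4.5, -0.7, 9.3]
finger_gap: 0.4
```

Call:
servo_tool([
  [0, -0.1, -0.02, 0, 0, 0],
  [0, -0.3, -0.03, 0, 0, 0],
  [0, -0.5, -0.03, 0, 0, 0],
  [0, -0.8, -0.03, 0, 0, 0],
  [0, -1.1, -0.03, 0, 0, 0],
  [0, -1.4, -0.03, 0, 0, 0],
  [0, -1.7, -0.03, 0, 0, 0],
  [0, -2.0, -0.03, 0, 0, 0],
  [0, -2.2, -0.03, 0, 0, 0],
  [0, -2.2, -0.03, 0, 0, 0],
])

```text
clock: 6.18
eef_pos: [533.7, 5.4, 88.2]
eef_rot: [3.141, 0.001, -3.118]
wrist_force: [-0.4, 0.8, 5.7]
finger_gap: 0.6
```

```bash
python3 -c "
from h import *
togo((533,5,88),3.1636)
import cv2
c=camera('side');cv2.imwrite('pics/s2.png',c['pixels'][:,:,::-1])"
```

```text
clock 6.1833 pos [533.66   5.41  88.25] rot [ 3.1413e+00  1.1000e-03 -3.1177e+00] F [-0.44  0.81  5.67] gap 0.6 q [-0.059  0.391  1.69   0.     1.059 -1.654]
cm [ 0.067 -0.04   0.025] rv [0.0003 0.0011 0.0019]
```

View pics/s2.png

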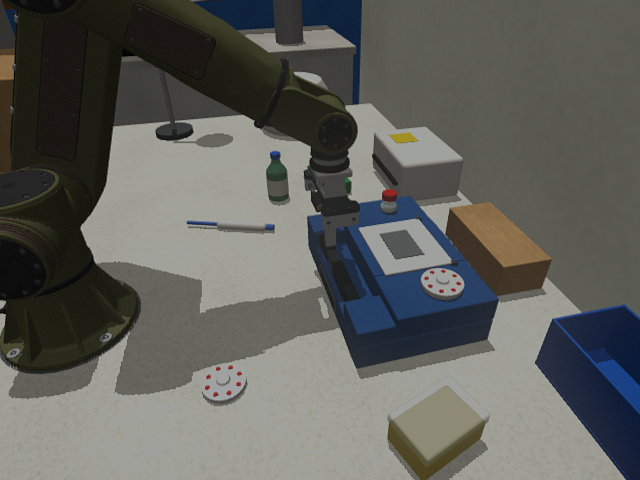

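Call:
servo_tool([
  [0, -0.2, 0, 0, 0, 0],
  [0, -0.5, 0, 0, 0, 0],
  [0, -0.8, 0, 0, 0, 0],
  [0, -1.1, 0, 0, 0, 0],
  [0, -1.5, 0, 0, 0, 0],
  [0, -1.9, 0, 0, 0, 0],
  [0, -2.3, 0, 0, 0, 0],
  [0, -2.7, 0, 0, 0, 0],
  [0, -2.95, 0, 0, 0, 0],
  [0, -2.95, 0, 0, 0, 0],
])

```text
clock: 7.07
eef_pos: [534.0, -24.4, 87.8]
eef_rot: [-3.142, -0.0, -3.118]
wrist_force: [0.1, -0.5, -0.8]
finger_gap: 0.1
```

```bash
python3 -c "
from h import *
togo((534,-24,82),3.1636)
import cv2
c=camera('wrist');cv2.imwrite('pics/w3.png',c['pixels'][:,:,::-1])"
```

```text
clock 7.0667 pos [533.95 -24.4   87.78] rot [-3.1415e+00 -1.0000e-04 -3.1179e+00] F [ 0.07 -0.49 -0.85] gap 0.1 q [-0.114  0.394  1.687 -0.     1.06  -1.709]
cm [-0.006  0.04   0.578] rv [-0.0001 -0.0001  0.0017]
```

View pics/w3.png

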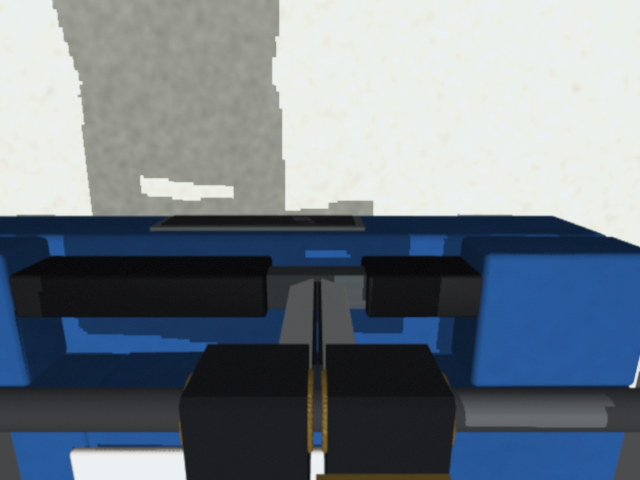

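Call:
servo_tool([
  [0, 0.03, 0.2, 0, 0, 0],
  [0, 0.03, 0.4, 0, 0, 0],
  [0, 0.03, 0.55, 0, 0, 0],
  [0, 0.03, 0.7, 0, 0, 0],
  [0, 0.03, 0.85, 0, 0, 0],
  [0, 0.03, 1.0, 0, 0, 0],
  [0, 0.03, 1.15, 0, 0, 0],
  [0, 0.03, 1.3, 0, 0, 0],
  [0, 0.03, 1.4, 0, 0, 0],
  [0, 0.03, 1.4, 0, 0, 0],
])

```text
clock: 7.95
eef_pos: [534.0, -23.4, 73.7]
eef_rot: [3.141, -0.0, -3.117]
wrist_force: [-3.3, 2.9, 4.3]
finger_gap: 0.5
```

```bash
python3 -c "
from h import *
togo((534,-24,72),3.1636)
import cv2
c=camera('side');cv2.imwrite('pics/s3.png',c['pixels'][:,:,::-1])"
```

```text
clock 7.95 pos [533.96 -23.38  73.73] rot [ 3.1413 -0.     -3.1174] F [-3.28  2.9   4.34] gap 0.5 q [-0.112  0.414  1.697  0.     1.031 -1.708]
cm [-0.002 -0.062  0.173] rv [ 0.0003 -0.      0.0022]
```

View pics/s3.png

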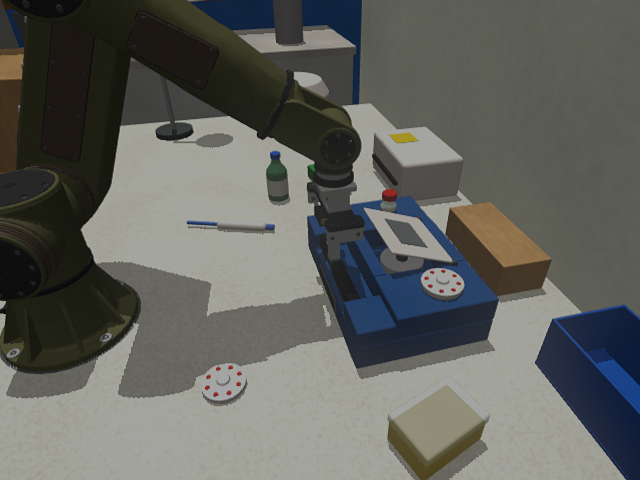

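Call:
servo_tool([
  [0, 0, 0.05, 0, 0, 0],
  [0, 0, 0.1, 0, 0, 0],
  [0, 0, 0.14, 0, 0, 0],
  [0, 0, 0.17, 0, 0, 0],
  [0, 0, 0.2, 0, 0, 0],
  [0, 0, 0.22, 0, 0, 0],
  [0, 0, 0.22, 0, 0, 0],
  [0, 0, 0.22, 0, 0, 0],
  [0, 0, 0.22, 0, 0, 0],
  [0, 0, 0.22, 0, 0, 0],
])

```text
clock: 8.83
eef_pos: [534.0, -23.4, 72.1]
eef_rot: [3.141, 0.0, -3.117]
wrist_force: [-4.4, 3.1, 9.3]
finger_gap: 0.4
```

Call:
servo_tool([
  [0, 0, 0.02, 0, 0, 0],
  [0, 0, 0.04, 0, 0, 0],
  [0, 0, 0.04, 0, 0, 0],
  [0, 0, 0.04, 0, 0, 0],
  [0, 0, 0.04, 0, 0, 0],
  [0, 0, 0.04, 0, 0, 0],
  [0, 0, 0.04, 0, 0, 0],
  [0, 0, 0.04, 0, 0, 0],
  [0, 0, 0.04, 0, 0, 0],
  [0, 0, 0.04, 0, 0, 0],
])

```text
clock: 9.67
eef_pos: [534.0, -23.4, 72.0]
eef_rot: [3.141, 0.0, -3.117]
wrist_force: [-5.8, 3.3, 12.9]
finger_gap: 0.7
```

```bash
python3 -c "
from h import *
togo((534,-24,72),3.1636)
import cv2
for n in ('side','top','wrist'):
  c=camera(n);cv2.imwrite(f'pics/{n}4.png',c['pixels'][:,:,::-1])
togo((534,-24,72),3.1636)
a=cv2.imread('pics/side4.png');cv2.imwrite('pics/side4c.png',cv2.resize(a[150:340,280:480],None,fx=3,fy=3,interpolation=cv2.INTER_CUBIC))
"
```

```text
clock 9.6667 pos [534.04 -23.4   72.01] rot [ 3.1414e+00  4.0000e-04 -3.1174e+00] F [-5.82  3.26 12.88] gap 0.7 q [-0.112  0.416  1.699  0.     1.027 -1.708]
cm [ 0.006 -0.059  0.001] rv [0.0002 0.0004 0.0022]
clock 9.8167 pos [534.03 -23.39  72.01] rot [ 3.1414e+00  3.0000e-04 -3.1173e+00] F [-5.88  3.13 12.99] gap 0.2 q [-0.112  0.416  1.699  0.     1.027 -1.708]
cm [ 0.005 -0.061  0.001] rv [0.0002 0.0003 0.0023]
```

View pics/side4c.png

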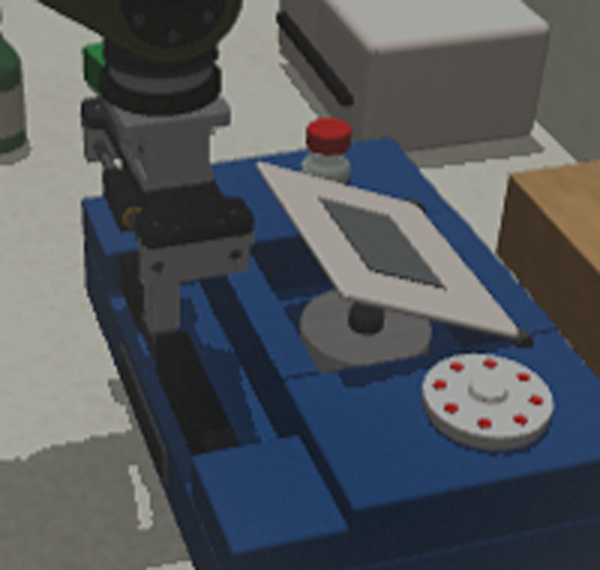

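View pics/top4.png

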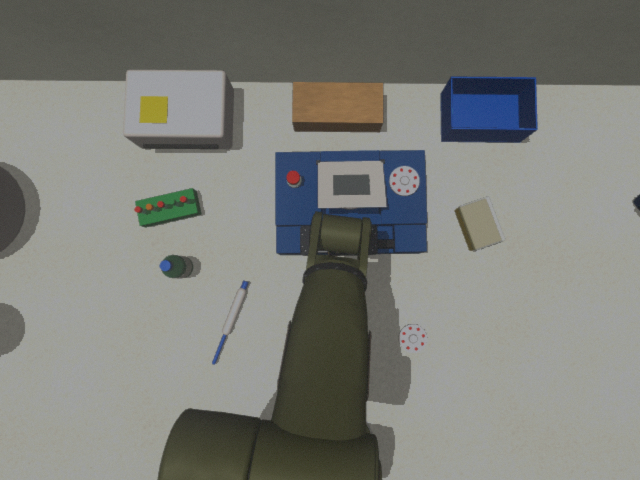

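The hatch is open and clear of the gripper, and everything else is where it was. The tip has stopped at z = 72.0 mm with about 13 N on it, steady over 0.15 s, so the key is on its bottom stop.

```bash
python3 -c "
from cell import *
print(sign_off()); s=read_state(); print(s['clock'],s['eef_pos'],s['wrist_force'])"
```

```text
the job is handed in; nothing more can be done
None
the job is handed in; nothing more can be done
```

I handed the job in at about 9.8 s of robot time, with the closed fingertips still pressing the key down and the hatch open. No verdict was reported.

- **Touch:** the fingertips met the rail about 24 mm from its left end. The force was about 9–10 N, firmer than planned, so I eased off before sliding.
- **Slide:** I slid right with the hatch shut. The last reading on the rail was 46 mm from its left end at about 5.7 N. The force then fell to zero where the camera pictures had placed the notch, centred about 76 mm from the left end.
- **Press:** I pressed the key to its stop. The tip ended at z = 72.0 mm, about 16 mm below the rail top as touched. Adding 3.6 N moved it only about 0.1 mm further.
- **Last checks:** the push was steady at about 13 N upward, with about 6 N and 3 N sideways, which I took to be friction. The side picture shows the hatch well raised and clear of the gripper. In the top picture, the loose objects are where they started.

The hatch angle was judged only from the pictures and the key's travel, not measured. The side camera's fit of the analyser's position was several pixels off and read up to about 7 mm different for the notch. I relied on the top and wrist cameras, which agreed to within about 2 mm, and touching the notch confirmed them.

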